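# Throw the potter's-wheel drive lever into the marked notch

### The job

The tall ball-knobbed drive lever of the potter's wheel rests in the end notch of its gate. Throw it along the gate into the notch marked by the pointed steel tab (not the notch beside the plain round stud) so that it settles in that detent, and let go of it. Leave the short paddle lever on the separate small box as it is.

Things in the scene. Friction and masses are not known exactly. Their poses are not given: they have to be found in the camera images.
- drive_knob (a point): Centre of the black ball knob (diameter 32 mm) on the tall drive lever (steel rod, 12 mm thick). Lever turns on a hidden level axle 180 mm from here. z: up the lever, axle to knob; x: along the axle; y: the way to throw it. Sprung notches: lean 0.5 rad back (start), upright, 0.5 rad forward (+y). It snaps into the nearest and stays; about 6 N at the knob to pass on. The ball may turn in a grip.
- drive_collar (a point): Centre of the thin dark collar (diameter 20, height 8 mm) on the drive lever's rod, 125 mm from the axle, 55 mm below the knob's centre along the rod; axes as drive_knob. The rod comes out of a straight dark slot (the gate) in an aluminium deck, 124 x 224 mm, on a grey box; deck top 130 mm above the table, 100 mm above the axle. When seated it is within 6 mm of the tab along the gate.
- notch_mark (a point): Underside of the pointed dark steel tab (44 long, 28 wide, 12 high, mm) fixed on the deck, 34 mm beyond the gate's centre line, pointing at the wanted notch. y: along the gate, the way the lever is thrown; z up. It is beside the middle notch (level with the axle) or the far one (55 mm further along y). A round steel stud (20 mm across, 8 mm high) is beside the other one: not the target.
- pan_paddle (a point): Centre of the black paddle (40 wide, 22 mm high) on the short rod of the other lever, 80 mm from its axle, on a small separate grey box at the robot's right; about 120 mm high in all. A bystander that turns easily if knocked and stays where it is put: leave it as it is.

How it is judged:
By the outcome, as a careful person would: the job done as asked, in the order asked, and still so for the second after the job is handed in, with the robot touching nothing.
It also fails if it takes over 35 s, if anything falls off the work surface, if the arm or the gripper's body presses on something with over 40 N, if the wrist force passes 120 N, or if a joint passes its speed limit or range.

### The arm

A 7-joint arm with a two-finger parallel gripper is mounted at the origin on the work surface. World frame = base frame: x ahead of the robot, y to its left, z up, the work surface at z = 0. Lengths are in m, angles in rad, forces in N, time in s.
With the tool pointing down it reaches from about 0.425 to 1.025 m from the base axis. Payload 9.4 kg.
Tool frame: the origin (TCP) lies at the very end of the fingers, on their centre line; the grasp point (between the pads) lies r.hold_point_z behind it (r.hold_point_z is the distance from the TCP to the grasp point, in m); x points along the fingers, y is the direction in which the jaws open and shut, and the axes are right-handed (so a half turn about x gives the same grasp; the last joint's range is limited). The gripper opens to 93 mm and grips with 3 to 60 N. Pads are 15 mm wide; open, the fingers measure 128 mm over their backs; the gripper's body (75 mm by 188 mm) begins 65 mm behind the grasp point.
Start: joints at [-1.291, 0.599, -0.003, 1.599, 0.002, 0.943, -0.08], TCP at [0.253, 0.679, 0.219] pointing down, gripper open.
Joint ranges: [-2.57, 2.57], [-0.35, 1.97], [-1.29, 1.29], [0.11, 2.56], [-1.05, 4.19], [0.11, 1.86], [-2.63, 2.63]. Speed limits (rad/s): [2.22, 2.22, 3.01, 3.01, 3.14, 3.14, 3.14].

### API

Orientations are given as a unit quaternion [w, x, y, z].
In Python, from workcell import readout, imaging, r gives the robot as it stands.
- The arm moves only by the tool play_rows, never from a script. Its argument "moves" is text: rows parted by semicolons, each of 4 numbers parted by spaces: the shift along the tool's x, y, z in m, then the turn about the tool's x in degrees. In form: dx dy dz turn; .... A call has exactly 8 rows; each row shifts and turns the pose as measured when the row begins, along the tool's axes as they then stand; what a row does not reach is not made up. A row lasts 1/10 s, in which the tool goes at most 50 mm and 8.59 degrees, less where a joint would pass 70% of its speed; a pose out of reach is approached as far as the arm can. A call is refused whole if a number of a shift passes 0.05 or a number of a turn 8.59, either way. A call with a gripper value outside its range is refused whole. "gripper" is the closure, from 0 (fully open) to 1 (shut), set as the call begins (left out, the last holds). The fingers move at their own pace and stop on an object; "squeeze" is the grip in N (left out, the last holds). Time passes only in rows, so rows that do not move let the fingers close, or fill a call up. It gives the time, the measured TCP pose, the force and the opening at its end, in the units of the state.
- readout.read_state(): the state, without advancing time (a new reading comes with each control period).
- imaging.capture(name): name is "scene" or "top"; returns a dict with "color" (420x560x3 uint8, red, green, blue), "intrinsics" (3x3 intrinsics, pixels), "rvec" (rotation vector, rad) and "tvec" (3), from world to camera coordinates, as OpenCV has them. Camera axes: x right, y down, z forward; pixel columns grow to the right and rows downward; lengths in m; the calibration is good to about 2 mm. A picture is of the moment at which its call begins. There is no depth.
- r.finish_job(): hands the job in, once; it reports no verdict.
The state is a dict: "time_s": time; "qpos": joint angles; "dq": joint speeds; "effort": joint torques, N m; "ee_pos": TCP position; "orientation": TCP orientation; "ft_force": force on the tool from outside, world axes, zero at the start; "wrist_torque": the same for the moment, N m; "grip_width": finger opening in m.
Only numpy, scipy, OpenCV 4.12 (cv2) and the standard library are available. Lean on these libraries where they do the work, as an engineer would, in place of code of your own. Each camera call takes 0.05 s, during which the arm holds its last target.

## Working session

There is one attempt and no reset: what is moved stays moved. The work goes in short steps, Python scripts to look and compute and a tool call to move; the robot and the scene stay as the last step left them, time stands still between calls to the robot, and variables do not carry over. Pictures are saved under pics/ and viewed, and the job is handed in when it is done.

Besides the shell and the picture viewer there is one more tool, called as name(argument=value, ...), one argument or row to a line, values as JSON. play_rows: Moves the arm, as the interface text tells. Its arguments: {"type":"object","properties":{"moves":{"type":"string"},"gripper":{"type":"number"},"squeeze":{"type":"number"}},"required":["moves"]}

```bash
mkdir -p pics; python3 - <<'E'
from workcell import readout, imaging, r
import cv2,numpy as np
s=readout.read_state()
print({k:np.round(v,3).tolist() for k,v in s.items()}, r.hold_point_z)
for n in("scene","top"):
    c=imaging.capture(n); cv2.imwrite(f"pics/{n}0.png",c["color"][:,:,::-1])
    np.savez(f"{n}0.npz",**c); print(n,c["intrinsics"].tolist(),c["rvec"],c["tvec"])
E
```

```text
{'time_s': 0.0, 'qpos': [-1.291, 0.6, -0.003, 1.6, 0.002, 0.943, -0.08], 'dq': [0.001, -0.001, -0.001, -0.0, -0.001, 0.0, 0.001], 'effort': [-0.001, -76.506, 1.497, -25.236, -0.052, 0.017, 0.0], 'ee_pos': [0.253, 0.679, 0.218], 'orientation': [0.696, 0.125, 0.696, -0.126], 'ft_force': [0.647, 0.104, -0.743], 'wrist_torque': [-0.049, 0.03, -0.004], 'grip_width': 0.093} 0.0188
scene [[410.050226914508, 0.0, 280.79935543676544], [0.0, 410.050226914508, 211.350545886168], [0.0, 0.0, 1.0]] [ 1.9171275   1.71016093 -0.5788613 ] [-0.00526241 -0.30766875  1.18144721]
top [[436.3579145769934, 0.0, 279.1907255357012], [0.0, 436.3579145769934, 210.16765178650982], [0.0, 0.0, 1.0]] [ 2.12624576 -2.12267943  0.16336411] [-0.06216157  0.56638333  0.97543538]
```

View pics/scene0.png

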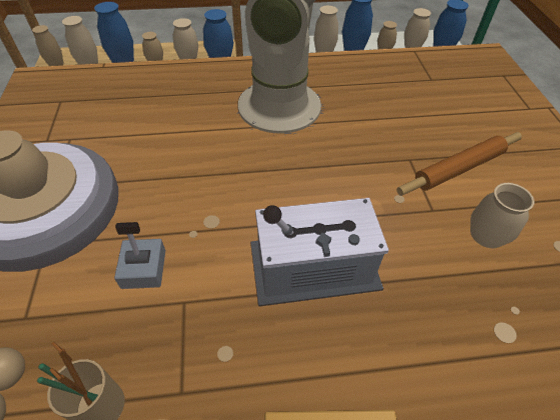

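View pics/top0.png

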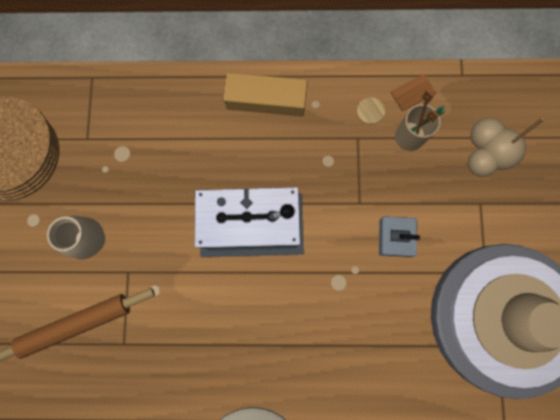

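The tab, the pointed one at about (247,202) in the top view, sits beside the middle notch. The stud at (221,201) is beside the far notch. The knob is at (287,211) in the top view and (272,214) in the scene view. Next I'll zoom in and measure.

```bash
cat > h.py <<'E'
import numpy as np,cv2
def load(n):
    c=np.load(n); R,_=cv2.Rodrigues(c["rvec"]); return c["intrinsics"],R,c["tvec"].reshape(3)
def ray(n,uv):
    K,R,t=load(n); d=R.T@np.linalg.inv(K)@np.array([uv[0],uv[1],1.]); return -R.T@t,d
def onz(n,uv,z):
    o,d=ray(n,uv); return o+d*(z-o[2])/d[2]
def proj(n,p):
    K,R,t=load(n); q=K@(R@np.array(p)+t); return q[:2]/q[2]
def tri(n1,a,n2,b):
    o1,d1=ray(n1,a);o2,d2=ray(n2,b)
    A=np.c_[d1,-d2];s=np.linalg.lstsq(A,o2-o1,rcond=None)[0]
    p,q=o1+d1*s[0],o2+d2*s[1]; return (p+q)/2,np.linalg.norm(p-q)
E
python3 - <<'E'
from h import *
t=cv2.imread("pics/top0.png")[170:270,180:320]; cv2.imwrite("pics/topz.png",cv2.resize(t,None,fx=5.5,fy=5.5,interpolation=cv2.INTER_CUBIC))
t=cv2.imread("pics/scene0.png")[190:310,240:400]; cv2.imwrite("pics/scz.png",cv2.resize(t,None,fx=5,fy=5,interpolation=cv2.INTER_CUBIC))
T,S="top0.npz","scene0.npz"
for uv in [(195,191),(298,188),(300,245),(195,248),(221,217),(247,217),(273,216),(247,202)]: print(uv,onz(T,uv,.13).round(3))
for uv in [(291,231),(319,229),(348,226)]: print(uv,onz(S,uv,.13).round(3))
print(tri(T,(287.5,211.5),S,(272,214.5)))
E
```

```text
(195, 191) [0.595 0.121 0.13 ]
(298, 188) [ 0.601 -0.103  0.13 ]
(300, 245) [ 0.477 -0.107  0.13 ]
(195, 248) [0.471 0.116 0.13 ]
(221, 217) [0.537 0.063 0.13 ]
(247, 217) [0.537 0.007 0.13 ]
(273, 216) [ 0.54  -0.049  0.13 ]
(247, 202) [0.57  0.007 0.13 ]
(291, 231) [ 0.54  -0.043  0.13 ]
(319, 229) [0.541 0.008 0.13 ]
(348, 226) [0.54  0.063 0.13 ]
(array([ 0.54041334, -0.07909386,  0.18408337]), np.float64(0.00271228473205635))
```

View pics/topz.png

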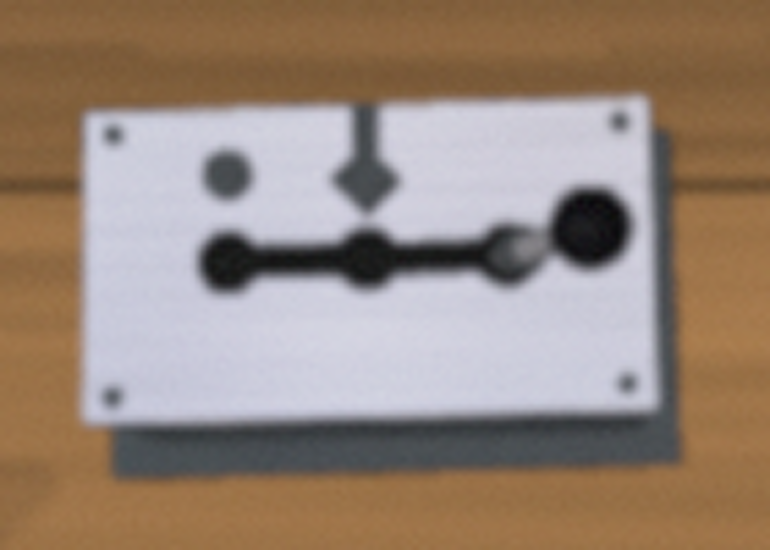

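View pics/scz.png

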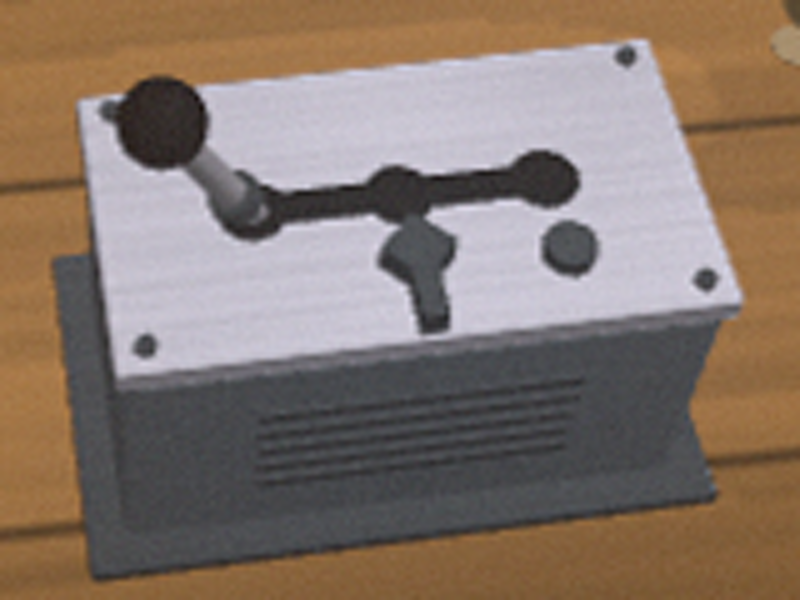

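```bash
cat > st.py <<'E'
from workcell import readout
import numpy as np,sys
from scipy.spatial.transform import Rotation as Ro
s=readout.read_state();q=s["orientation"];R=Ro.from_quat([q[1],q[2],q[3],q[0]]).as_matrix()
print("t",s["time_s"],"pos",np.round(s["ee_pos"],4),"F",np.round(s["ft_force"],1),"w",s["grip_width"]);print(R.round(3)); print(np.round(s["qpos"],2))
g=np.array([-.025,1,0]);g/=np.linalg.norm(g)
a=np.degrees(np.arctan2(g@R[:,2],g@R[:,1]));print("turn to align",a)
if len(sys.argv)>1:
    d=np.array(list(map(float,sys.argv[1:4])))-s["ee_pos"]; print("tool shift",(R.T@d).round(4), "world",d.round(3))
    Rn=R@Ro.from_rotvec([np.radians(a),0,0]).as_matrix(); print("after align",(Rn.T@d).round(4))
E
python3 st.py 0.539 -0.085 0.30
```

```text
t 0.1 pos [0.2531 0.6789 0.2178] F [ 0.3  0.5 -0.2] w 0.0930019638673652
[[-0.     0.349  0.937]
 [-0.001  0.937 -0.349]
 [-1.    -0.001  0.   ]]
[-1.29  0.6  -0.    1.6   0.    0.94 -0.08]
turn to align -21.873482195294688
tool shift [-0.0812 -0.6161  0.5347] world [ 0.286 -0.764  0.082]
after align [-0.0812 -0.771   0.2667]
```

play_rows(
  moves="-0.03 0 0 -7.3; -0.03 0 0 -7.3; -0.03 0 0 -7.3; 0 -0.04 0.014 0; 0 -0.04 0.014 0; 0 -0.04 0.014 0; 0 -0.04 0.014 0; 0 -0.04 0.014 0",
  gripper=0,
)

```text
time_s: 0.9
ee_pos: [0.3286, 0.4798, 0.3067]
orientation: [0.705, -0.021, 0.709, 0.016]
ft_force: [0.9, -0.0, -0.6]
grip_width: 0.0927
```

```bash
python3 st.py 0.539 -0.085 0.30
```

```text
t 0.9 pos [0.3286 0.4798 0.3067] F [ 0.9 -0.  -0.6] w 0.09272917441852895
[[-0.005 -0.051  0.999]
 [-0.007  0.999  0.051]
 [-1.    -0.006 -0.005]]
[-0.99  0.34 -0.11  1.82  0.04  0.99  0.51]
turn to align 1.5143704338453787
tool shift [ 0.0095 -0.5749  0.1811] world [ 0.21  -0.565 -0.007]
after align [ 0.0095 -0.5699  0.1963]
```

play_rows(
  moves="0 -0.045 0.02 0; 0 -0.045 0.02 0; 0 -0.045 0.02 0; 0 -0.045 0.02 0; 0 -0.045 0.015 0; 0 -0.045 0.015 0; 0 -0.045 0.015 0; 0 -0.045 0.015 0",
)

```text
time_s: 1.7
ee_pos: [0.4883, 0.1156, 0.3076]
orientation: [0.705, -0.022, 0.709, 0.016]
ft_force: [0.4, 0.5, 0.4]
grip_width: 0.0928
```

```bash
python3 st.py 0.539 -0.085 0.30
```

```text
t 1.7 pos [0.4883 0.1156 0.3076] F [0.4 0.5 0.4] w 0.0928095858112545
[[-0.005 -0.054  0.999]
 [-0.008  0.999  0.054]
 [-1.    -0.007 -0.006]]
[-0.39  0.23  0.05  1.99 -0.01  0.93  1.29]
turn to align 1.6468440689797443
tool shift [ 0.0089 -0.2029  0.0399] world [ 0.051 -0.201 -0.008]
after align [ 0.0089 -0.2017  0.0457]
```

play_rows(
  moves="0 -0.035 0.007 1.6; 0 -0.035 0.007 0; 0 -0.035 0.007 0; 0 -0.035 0.008 0; 0 -0.035 0.008 0; 0 -0.022 0.007 0; 0 0 0 0; 0 0 0 0",
)

```text
time_s: 2.5
ee_pos: [0.5381, -0.0967, 0.3077]
orientation: [0.704, -0.008, 0.71, 0.001]
ft_force: [0.3, 0.5, 0.2]
grip_width: 0.0928
```

```bash
python3 st.py 0.539 -0.085 0.168
```

```text
t 2.5 pos [ 0.5381 -0.0967  0.3077] F [0.3 0.5 0.2] w 0.09279741604551263
[[-0.008 -0.013  1.   ]
 [-0.01   1.     0.013]
 [-1.    -0.01  -0.008]]
[-0.05  0.29  0.16  1.91 -0.04  0.96  1.71]
turn to align -0.6740150482104621
tool shift [0.1395 0.013  0.0022] world [ 0.001  0.012 -0.14 ]
after align [0.1395 0.013  0.0023]
```

play_rows(
  moves="0.02 0.012 0.002 0; 0.02 0 0 0; 0.02 0 0 0; 0.02 0 0 0; 0.02 0 0 0; 0.02 0 0 0; 0.02 0 0 0; 0 0 0 0",
)

```text
time_s: 3.3
ee_pos: [0.5375, -0.0731, 0.1633]
orientation: [0.704, -0.011, 0.71, 0.008]
ft_force: [0.0, 0.5, -1.8]
grip_width: 0.0931
```

```bash
python3 st.py 0.537 0.007 0.168; python3 - <<'E'
from workcell import imaging
import cv2
for n in("scene","top"):
    cv2.imwrite(f"pics/{n}1.png",imaging.capture(n)["color"][:,:,::-1])
E
```

```text
t 3.3 pos [ 0.5375 -0.0731  0.1633] F [ 0.   0.5 -1.8] w 0.09308642719177236
[[-0.007 -0.027  1.   ]
 [-0.005  1.     0.027]
 [-1.    -0.005 -0.008]]
[-0.06  0.46  0.12  2.07 -0.08  0.62  1.71]
turn to align 0.11018881127165517
tool shift [-0.0051  0.08    0.0017] world [-0.     0.08   0.005]
after align [-0.0051  0.08    0.0015]
```

View pics/scene1.png

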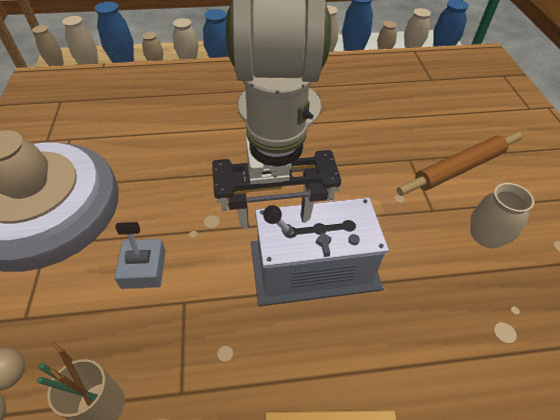

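The knob is still at (272,214) in the scene view, caged between the fingers at (243,215) and (308,210). Now I'll push it along the gate.

play_rows(
  moves="0 0.01 0 0; -0.002 0.01 0 0; -0.002 0.01 0 0; 0 0.01 0 0; 0 0.01 0 0; 0 0.01 0 0; 0 0.01 0 0; 0 0 0 0",
)

```text
time_s: 4.2
ee_pos: [0.5428, -0.0066, 0.1796]
orientation: [0.712, -0.013, 0.702, 0.002]
ft_force: [0.4, -0.4, -1.3]
grip_width: 0.0933
```

```bash
python3 st.py 0.537 0.007 0.168; python3 - <<'E'
from workcell import imaging
import cv2
for n in("scene","top"):
    cv2.imwrite(f"pics/{n}2.png",imaging.capture(n)["color"][:,:,::-1])
E
```

```text
t 4.2 pos [ 0.5428 -0.0066  0.1796] F [ 0.4 -0.4 -1.3] w 0.09325845090844033
[[ 0.015 -0.021  1.   ]
 [-0.015  1.     0.021]
 [-1.    -0.016  0.014]]
[-0.2   0.43  0.14  2.07 -0.07  0.63  1.57]
turn to align -0.22806681007143717
tool shift [ 0.0113  0.0139 -0.0057] world [-0.006  0.014 -0.012]
after align [ 0.0113  0.0139 -0.0056]
```

View pics/scene2.png

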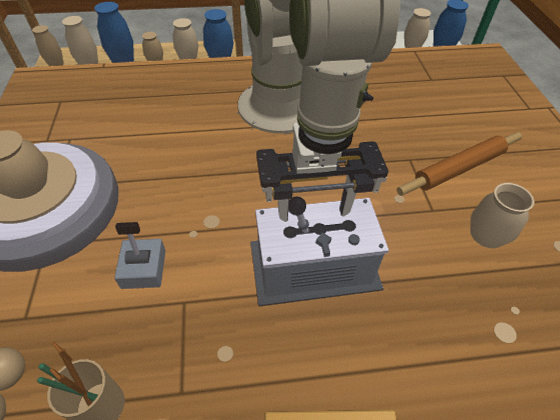

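The knob is now at (297,205), pressed against the trailing finger near the halfway point. I'll push a little further.

play_rows(
  moves="0.005 0.004 -0.002 0; 0.003 0.004 -0.002 0; 0 0.004 -0.001 0; 0 0.003 0 0; 0 0 0 0; 0 0 0 0; 0 0 0 0; 0 0 0 0",
)

```text
time_s: 5.1
ee_pos: [0.5363, 0.0093, 0.1698]
orientation: [0.711, -0.013, 0.703, 0.002]
ft_force: [0.4, 0.4, 0.3]
grip_width: 0.0928
```

```bash
python3 st.py 0.537 0.007 0.168; python3 - <<'E'
from workcell import imaging
import cv2
for n in("scene","top"):
    cv2.imwrite(f"pics/{n}3.png",imaging.capture(n)["color"][:,:,::-1])
E
```

```text
t 5.1 pos [0.5363 0.0093 0.1698] F [0.4 0.4 0.3] w 0.09278698463331833
[[ 0.013 -0.021  1.   ]
 [-0.015  1.     0.021]
 [-1.    -0.015  0.012]]
[-0.23  0.44  0.13  2.09 -0.07  0.6   1.54]
turn to align -0.23246145715814798
tool shift [ 0.0019 -0.0023  0.0006] world [ 0.001 -0.002 -0.002]
after align [ 0.0019 -0.0023  0.0006]
```

View pics/scene3.png

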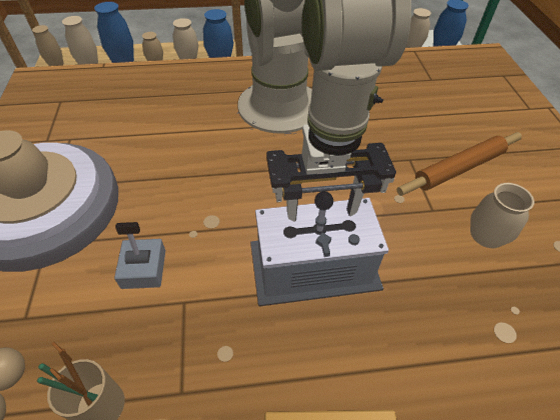

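The lever has snapped upright. The knob is at (324,201), clear of both fingers. I'll retract straight up.

play_rows(
  moves="-0.01 -0.002 0 0; -0.02 0 0 0; -0.03 0 0 0; -0.03 0 0 0; -0.03 0 0 0; -0.03 0 0 0; -0.03 0 0 0; -0.03 0 0 0",
)

```text
time_s: 6.0
ee_pos: [0.5309, 0.0077, 0.3894]
orientation: [0.709, -0.012, 0.705, 0.001]
ft_force: [0.7, 0.0, 0.4]
grip_width: 0.093
```

play_rows(
  moves="0 0.04 0 0; 0 0.04 0 0; 0 0.04 0 0; 0 0.04 0 0; 0 0.04 0 0; 0 0.04 0 0; 0 0.02 0 0; 0 0 0 0",
)

```text
time_s: 6.8
ee_pos: [0.528, 0.2724, 0.3988]
orientation: [0.715, -0.008, 0.699, -0.001]
ft_force: [-0.3, -0.7, -0.6]
grip_width: 0.0929
```

play_rows(
  moves="0 0 0 0; 0 0 0 0; 0 0 0 0; 0 0 0 0; 0 0 0 0; 0 0 0 0; 0 0 0 0; 0 0 0 0",
)

```text
time_s: 7.6
ee_pos: [0.5292, 0.265, 0.4008]
orientation: [0.716, -0.005, 0.699, -0.005]
ft_force: [0.3, 0.0, 0.1]
grip_width: 0.0927
```

```bash
python3 st.py; python3 - <<'E'
from workcell import imaging
from h import *
for n in("scene","top"):
    c=imaging.capture(n); np.savez(f"{n}4.npz",**c);cv2.imwrite(f"pics/{n}4.png",c["color"][:,:,::-1])
a=cv2.resize(cv2.imread("pics/scene4.png")[180:310,100:400],None,fx=2.6,fy=2.6,interpolation=cv2.INTER_CUBIC)
cv2.imwrite("pics/scz4.png",a)
t=cv2.imread("pics/top4.png")[170:270,180:320]; cv2.imwrite("pics/topz4.png",cv2.resize(t,None,fx=5.5,fy=5.5,interpolation=cv2.INTER_CUBIC))
for z in(.155,.21): print(proj("scene4.npz",[.537,.007,z]),proj("top4.npz",[.537,.007,z]))
E
```

```text
t 7.6 pos [0.5292 0.265  0.4008] F [0.3 0.  0.1] w 0.09265824176395511
[[ 0.024 -0.001  1.   ]
 [-0.014  1.     0.001]
 [-1.    -0.014  0.024]]
[-0.62  0.27  0.05  1.69  0.01  1.17  1.  ]
turn to align -1.3780968292123315
[319.14420895 219.00186102] [245.71929313 215.35371094]
[322.07848912 199.07173448] [243.13637633 210.94161533]
```

View pics/scz4.png

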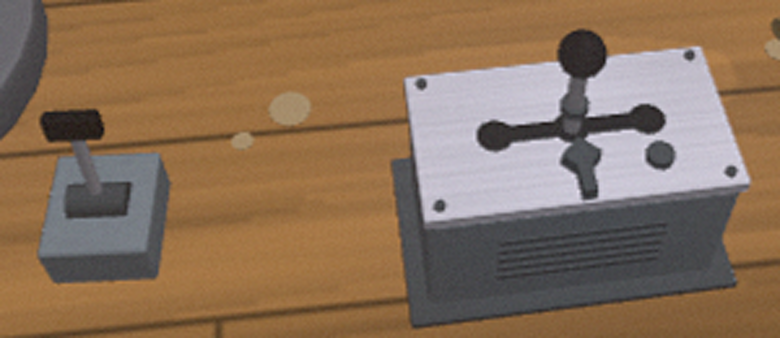

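View pics/topz4.png

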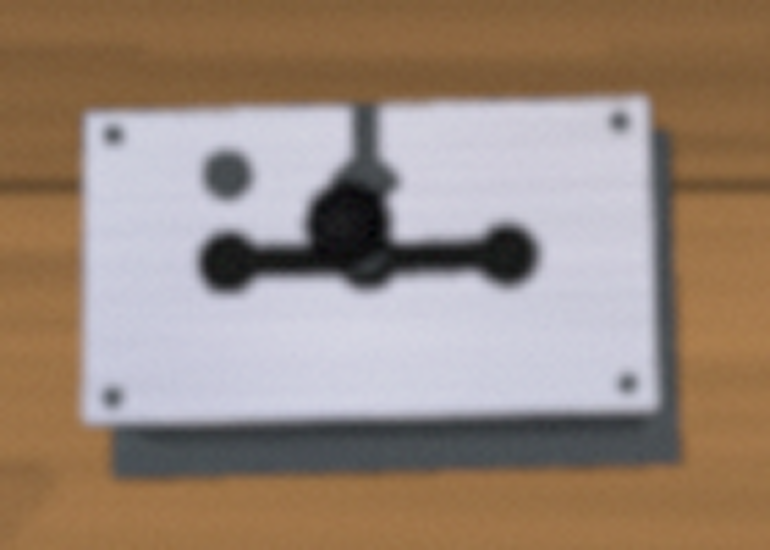

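The knob is at (243.1,210.4) in the top view and (323.8,200.4) in the scene view. An upright lever at the tab should show at (243.1,210.9) and (322.1,199.1), so it matches to about 4 mm or better. The paddle looks unmoved at about (128,228) in the scene view.

```bash
python3 -c "
from workcell import r
print(r.finish_job())"
```

```text
the job is handed in; nothing more can be done
None
```

The drive lever is now upright in the middle notch, the one the pointed tab marks, and I've let go of it and handed the job in. I put the open fingers either side of the knob and pushed it along the gate until it snapped into the detent. I then lifted clear and moved the arm away.

- **Position:** in the last pictures the knob matched an upright lever level with the tab to under 1 pixel in the top view. In the scene view it was about 2 pixels off, roughly 4 mm, which is a little more than the 2 mm calibration error. I judged the position from the knob and did not measure the collar itself.
- **Paddle lever:** it looks unmoved in the last scene picture, judged by eye.
- **Limits:** the wrist force read under 2 N at every check. The job took about 7.7 s, and the arm was touching nothing when I handed it in.

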